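# Fit the keyed drive spindle to the bench mixer and hold it home

## Robot

A 6-joint arm with a two-finger parallel gripper is mounted at the origin on a cart in front of the work surface, level with it; the furniture and walls round the work are solid. World frame = base frame: x ahead of the robot, y to its left, z up, the work surface at z = 0. Lengths are in m, angles in rad, forces in N, time in s.
With the tool pointing down it reaches from about 0.3 to 0.95 m from the base axis. Payload 3.1 kg.
Tool frame: the origin (TCP) lies midway between the tips of the shut fingers; the grasp point (between the pads) lies behind it (bot.grip_depth is the z of the grasp point in the tool frame, in m); z points along the fingers, y is the direction in which the jaws open and shut (so a half turn about z gives the same grasp; the last joint's range is limited). The gripper opens to 85 mm and grips with 20 to 120 N. Pads are 22 mm wide; open, the fingers measure 114 mm over their backs; the gripper's body (76 mm by 85 mm) begins 54 mm behind the grasp point. The pads swing forward as they close: fully open they stand 13 mm farther back than shut.
Start: joints at [-1.412, 0.308, 1.634, -0, 1.2, -0.07], TCP at [0.142, -0.609, 0.231] pointing down, gripper open.
Joint ranges: [-3.06, 3.06], [-0.79, 1.96], [0.05, 2.63], [-1.19, 4.34], [0.05, 2.64], [-2.94, 2.94]. Speed limits (rad/s): [2.79, 2.79, 3.14, 3.14, 3.14, 3.14].

## Interface

Orientations are given as a unit quaternion [w, x, y, z].
In Python, from rig import bot gives the robot as it stands. The module is installed in compiled form; this text tells all that it offers.
- The arm moves only by the tool jog_arm, never from a script. Its argument "deltas" is a list of rows, each an object with "offset": the shift along the tool's x, y, z in mm, a list of three; "roll": the turn about the tool's z in degrees; "hand": the finger opening in mm, from 0 to 85.4. A call has 1 to 20 rows; each row shifts and turns the commanded pose from where the row before left it, along the tool's axes as they then stand; what a row does not reach is not made up. A row lasts 1/10 s, in which the tool goes at most 50 mm and 8.59 degrees, less where a joint would pass 70% of its speed; a pose out of reach is approached as far as the arm can. A call is refused whole if a number of a shift passes 50 or a number of a turn 8.59, either way. A call with a gripper value outside its range is refused whole. The fingers move at their own pace and stop on an object; "grip_force" is the grip in N (left out, the last holds). Time passes only in rows, so rows that do not move let the fingers close. It gives the time, the measured TCP pose, the force and the opening at its end, in the units of the state.
- bot.state(): the state, without advancing time (a new reading comes with each control period).
- bot.read_camera(name): name is "side" or "top" or "wrist"; returns the picture (480x640x3 uint8, red, green, blue); there is no depth.
- bot.calibration(name): a dict with "vertical_fov" (degrees; the focal length in pixels is half the picture's height over the tangent of half this angle, whatever the lens; pixels are square), "cx", "cy" (the principal point, pixels), "R" (3x3) and "t" (3): a world point X has camera coordinates R X + t. Camera axes: x right, y down, z forward; pixel columns grow to the right and rows downward; lengths in m; the calibration is good to about 2 mm. A picture is of the moment at which its call begins: read the wrist's pose just before it. calibration takes no time and is no camera call; for the wrist camera it gives the pose at the moment of the call.
- bot.close_job(): hands the job in, once; it reports no verdict.
The state is a dict: "t": time; "qpos": joint angles; "joint_velocities": joint speeds; "tau": joint torques, N m; "eef_pos": TCP position; "eef_rot": TCP orientation; "wrist_force": force on the tool from outside, world axes, zero at the start; "moment": the same for the moment, N m; "width": finger opening in m.
Only numpy, scipy, OpenCV 4.12 (cv2) and the standard library are available. Lean on these libraries where they do the work, as an engineer would, in place of code of your own. Each camera call takes 0.05 s, during which the arm holds its last target. There are 200 camera calls.

## Task

Fit the new drive spindle to the bench mixer. First lift the mixing pot off the drive base and stand it upright on the bench top beside the base; then take the spindle that hangs in the vice, lower its shaft into the hub in the middle of the base, turn it under light pressure until its key slips into the keyway, and press it fully home against the spring, so that its flange sits flush on the hub. Finish while still holding the spindle pressed home, as I shall then tighten its set screw, and leave the spray bottle, the tin and the roll of tape where they stand.

Things in the scene. Friction and masses are not known exactly. Their poses are not given: they have to be found in the camera images.
- pot: Bright steel mixing pot, open on top, 105 mm across the rim, 93 mm high to the rim, 0.36 to 0.59 kg, with a rigid wire bail upright over its mouth. Origin: centre of its underside; z up; the bail spans along its x. At the start it stands on the drive base, underside 68 mm above the bench, on three pads with outer lips that rise 5 mm above its underside (4 mm of play): lift it straight up.
- pot_grip (a point): Middle of the pot's bail: a straight black sleeve, 56 mm long along the pot's x and 14 x 14 mm thick, its centre 142 mm above the pot's underside; 42 mm of free height between the sleeve and the rim. Fingers closing along the pot's y take it.
- drive_base: Fixed low grey drive unit of the mixer, deck 56 mm above the bench. Origin: on the bench below the hub's axis. -x is its front (knob and switch, 75 mm from the axis; 17 mm more with the knob), +x its back (118 mm), width 152 mm. Motor, 54 mm diameter, 87 mm behind the axis, rises 38 mm above the deck. The pot's pads and lips, 38 to 60 mm from the axis, rise at most 17 mm above the deck.
- hub_mouth (a point): Centre of the bore's mouth, on the hub's flat upper face (52 mm diameter, 66 mm above the bench); fixed to the base, axes as the base. Greased bore, 21 mm diameter, with one keyway 8 mm wide, 14.7 mm from axis to back. The keyway's direction is NOT reported: within 0.6 rad of the base's -x, seen from above once the pot is off, or felt by turning. The hub turns only under 0.15 N m and more.
- follower (a joint): Spring-loaded follower in the bore (m): 0 at rest, its top then 24 mm below the hub's face; 0.006 when the spindle is home. It pushes up with about 5 N at 0 and 11 N at 0.006. Let go, a spindle that was home rises again by about 6 mm.
- spindle: Steel drive spindle, 0.18 to 0.29 kg, hanging loose by its flange in the vice. Origin: centre of the flange's underside; z up. Flange 48 mm diameter, 8 mm thick. One key, 6 mm wide, on the shaft's -x side: 13 mm from the axis outside, 2 to 19 mm below the origin. At the start its -x points to the robot (world -x) within 0.6 rad. Home: origin at hub_mouth, key in keyway with 0.1 to 0.2 rad of play.
- spindle_head (a point): Top of the spindle's square head, 38 mm above its origin. The head is 22 mm across flats (flats face the spindle's x and y) and stands 30 mm tall on the flange; fingertips may press on the flange.
- spindle_tip (a point): Lower end of the spindle's round shaft, 30 mm below its origin. The shaft is 18 mm in diameter, its last 4.5 mm tapered to 12 mm; the plain 11 mm below the key enter the bore before the key meets the hub's face.
- bench_vice: Fixed small blue-grey machine vice, 81 x 184 x 62 mm, its screw towards the robot. Origin: centre of its underside. Its jaw tops are 58 mm above the bench; between the jaws are 30 to 33 mm, about 36 mm from its origin along its y, where the spindle hangs.
- spray_bottle: Squeeze bottle, cream with a red nozzle, 53 mm diameter, 160 mm tall, light. Origin: centre of its underside. Must stay where it is.
- tin: Round grey lidded tin, 66 mm diameter, 30 mm high. Origin: centre of its underside. Must stay where it is.
- tape_roll: Roll of black tape lying flat, 60 mm diameter, 18 mm high. Origin: centre of its underside. Must stay where it is.
- cell_stack: Fixed small fuel cell stack left of the drive base, 88 x 77 x 181 mm, with leads on top; origin: centre of its underside. A stiff red lead arches from it, up to 0.25 m high, towards the robot's base and then along the near edge of the bench: keep the arm to the right of it.
Things that resemble listed ones, but are neither listed nor needed, are in the scene too. Several things have the shape of the spindle; the one meant has the colours described above.

How it is judged:
On the way, in this order (a step that is already met when the one before it is completed fails the run):
1. the pot stands upright on the bench top and has been let go (height (world z) of pot between -0.006 and 0.006 m and angle between pot's own z axis and vertical below 0.1 rad and contact force between the fingers and pot below 0.2 N and linear speed of pot below 0.03 m/s), for 0.2 s.
2. the spindle's key has slipped into the keyway (z of spindle in the frame of hub_mouth below 0.013 m and horizontal distance between spindle and hub_mouth below 0.004 m and angle between spindle's own z axis and vertical below 0.12 rad), for 0.1 s.
At the end, for the whole second after the job is handed in: The fingers (over 3 N on it) hold the spindle home against the spring: flange within 2 mm of the hub's face, axis within 3 mm of the bore's and 0.06 rad of upright, at rest. The pot stands upright on the bench top (within 0.1 rad, underside within 6 mm of it), let go (z of spindle in the frame of hub_mouth below 0.002 m and horizontal distance between spindle and hub_mouth below 0.003 m and angle between spindle's own z axis and vertical below 0.06 rad and contact force between the fingers and spindle above 3 N and contact force between pot and spindle below 0.2 N and linear speed of spindle below 0.02 m/s and height (world z) of pot between -0.006 and 0.006 m and angle between pot's own z axis and vertical below 0.1 rad and contact force between the fingers and pot below 0.2 N); the arm keeps its last pose, push and grip.
It fails at once if the pot is dropped or knocked off (moves faster than 0.5 m/s while the fingers do not touch it) (linear speed of pot above 0.5 m/s and contact force between the fingers and pot below 0.1 N).
It fails at once if the pot tips over (more than 0.7 rad) (angle between pot's own z axis and vertical above 0.7 rad).
It fails at once if the spray bottle, the tin or the roll of tape is moved by more than 20 mm (distance of any of spray_bottle, tin, tape_roll from where it was at the start of the episode above 0.02 m).
It also fails if it takes over 67 s, if anything falls off the work surface, if the arm or the gripper's body presses on something with over 40 N, if the wrist force passes 120 N, or if a joint passes its speed limit or range.

## Working session

There is one attempt and no reset: what is moved stays moved. The work goes in short steps, Python scripts to look and compute and a tool call to move; the robot and the scene stay as the last step left them, time stands still between calls to the robot, and variables do not carry over. Pictures are saved under pics/ and viewed, about 8 in all and at most 12, crops included, and the job is handed in when it is done.

Besides the shell and the picture viewer there is one more tool, called after "Call:" as name([rows], argument=value, ...), one row to a line, values as JSON. jog_arm: Moves the arm, as the interface text tells. Its arguments: {"type":"object","properties":{"deltas":{"type":"array","items":{"type":"object","properties":{"offset":{"type":"array","items":{"type":"number"}},"roll":{"type":"number"},"hand":{"type":"number"}}}},"grip_force":{"type":"number"}},"required":["deltas"]}

```bash
mkdir -p pics; cat > h.py <<'E'
import numpy as np, cv2
from rig import bot
def K(c):
    f=240/np.tan(np.radians(c["vertical_fov"])/2); return f
def snap(n,fn):
    c=bot.calibration(n); im=bot.read_camera(n); cv2.imwrite(f'pics/{fn}.png',im[:,:,::-1]); 
    np.save(f'pics/{fn}.npy',np.array([c["vertical_fov"],c["cx"],c["cy"],*np.ravel(c["R"]),*np.ravel(c["t"])]));return im,c
def load(fn):
    a=np.load(f'pics/{fn}.npy');return dict(vertical_fov=a[0],cx=a[1],cy=a[2],R=a[3:12].reshape(3,3),t=a[12:15])
def at_z(c,u,v,z):
    f=K(c); d=np.array(c["R"]).T@np.array([(u-c["cx"])/f,(v-c["cy"])/f,1]); o=-np.array(c["R"]).T@np.array(c["t"])
    return o+d*(z-o[2])/d[2]
def proj(c,X):
    p=np.array(c["R"])@np.array(X)+np.array(c["t"]); f=K(c); return p[:2]/p[2]*f+[c["cx"],c["cy"]]
E
python3 - <<'E'
from h import *
for n in("top","side"):
    im,c=snap(n,n+"0"); print(n,c)
print(bot.state(),bot.grip_depth)
E
```

```text
top {'vertical_fov': 54.79214965886099, 'cx': 319.25624673476597, 'cy': 249.60164599567244, 'R': array([[ 0.02135566, -0.99926701, -0.03177072],
       [-0.99241107, -0.01733867, -0.1217359 ],
       [ 0.12109581,  0.03412936, -0.99205393]]), 't': array([-0.1760087 ,  0.52947353,  0.94384365])}
side {'vertical_fov': 51.454581539733255, 'cx': 319.6557101329023, 'cy': 236.9078049947643, 'R': array([[-0.90854556, -0.41775087, -0.00540163],
       [-0.14625948,  0.3301503 , -0.93252825],
       [ 0.39134784, -0.84645436, -0.36105661]]), 't': array([0.39205443, 0.29039504, 0.8118627 ])}
{'t': 0.1, 'qpos': array([-1.41170319e+00,  3.08934345e-01,  1.63510366e+00,  8.38168282e-07,
        1.19973604e+00, -6.96910395e-02]), 'joint_velocities': array([ 0.00080994, -0.00106167, -0.00317904, -0.00118507, -0.00175755,
        0.00156287]), 'tau': array([-4.80546241e-04, -4.16406763e+01, -2.77645916e+01, -1.28136694e-04,
        4.01417070e-03,  2.50882033e-05]), 'eef_pos': array([ 0.14160097, -0.60794567,  0.23013057]), 'eef_rot': array([-1.08962256e-03,  9.93463783e-01,  1.14142553e-01, -4.83489540e-05]), 'wrist_force': array([-0.27825087,  0.53145462, -0.45873275]), 'moment': array([-0.01129762,  0.02966414,  0.02428527]), 'width': 0.08532403107914024} -0.0187
```

View pics/top0.png

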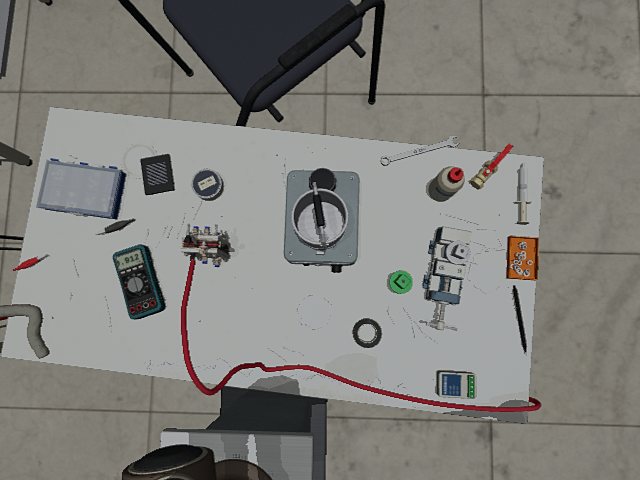

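View pics/side0.png

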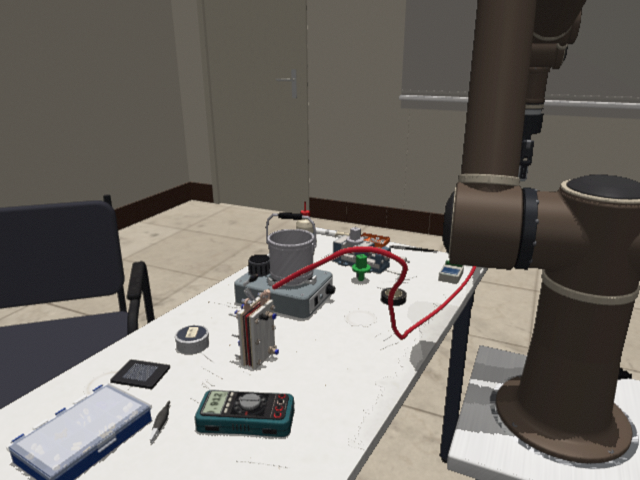

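The top view shows the pot and bail on the base at about (319,218), the spindle in the vice at about (458,250), the green decoy at (400,281), the tape at (367,332), the bottle near (450,183) and the tin at (207,184). The side view agrees with this.

```bash
python3 - <<'E'
from h import *
c=load("top0")
for n,u,v,z in [("sleeve a",315,188,.21),("sleeve b",323,232,.21),("pot rim c",320,218,.161),("base FL",287,262,.056),("base FR",357,265,.056),("base BL",291,171,.056),("base BR",358,171,.056),("spindle top",459,249,.06+.038+.008),("tape",367,332,.018),("green",400,281,.05),("bottle top",456,174,.16),("ring",315,312,0),("tin",207,184,.03),("stack",205,245,.18),("lead low",262,365,.0),("lead mid",330,373,0),("vice F",440,322,.04),("edge",230,388,0)]:
    print(n,at_z(c,u,v,z).round(3))
im=cv2.imread('pics/top0.png')
a=cv2.resize(im[160:290,270:370],None,fx=4,fy=4,interpolation=cv2.INTER_CUBIC)
b=cv2.resize(im[210:340,380:480],None,fx=4,fy=4,interpolation=cv2.INTER_CUBIC)
cv2.imwrite('pics/c1.png',np.hstack([a,b]))
E
```

```text
sleeve a [ 0.618 -0.162  0.21 ]
sleeve b [ 0.541 -0.178  0.21 ]
pot rim c [ 0.575 -0.17   0.161]
base FL [ 0.503 -0.101  0.056]
base FR [ 0.499 -0.244  0.056]
base BL [ 0.694 -0.104  0.056]
base BR [ 0.696 -0.244  0.056]
spindle top [ 0.529 -0.436  0.106]
tape [ 0.364 -0.268  0.018]
green [ 0.469 -0.332  0.05 ]
bottle top [ 0.661 -0.419  0.16 ]
ring [ 0.402 -0.158  0.   ]
tin [0.671 0.079 0.03 ]
stack [0.519 0.034 0.18 ]
lead low [ 0.289 -0.049  0.   ]
lead mid [ 0.276 -0.193  0.   ]
vice F [ 0.388 -0.414  0.04 ]
edge [ 0.24   0.017 -0.   ]
```

View pics/c1.png

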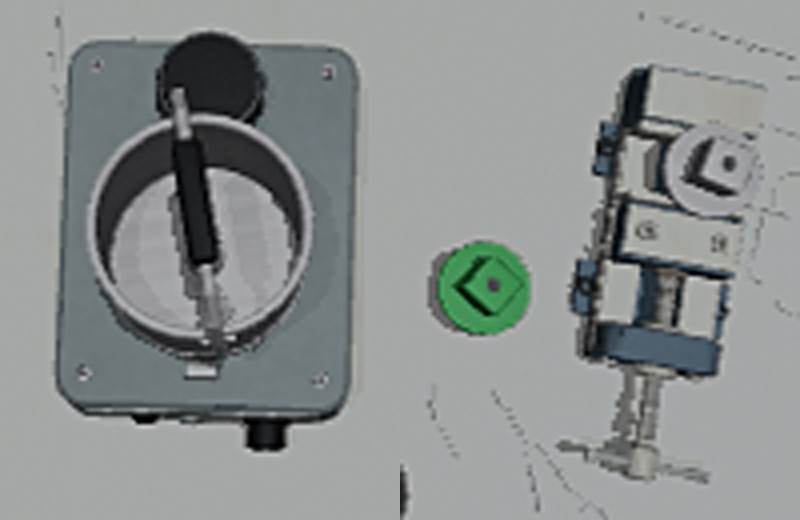

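The crop puts the pot sleeve centre at about (318.7,210), which is world (0.579,-0.170) with its yaw already aligned with the tool. The spindle head centre is near (462,250), in the vice. I'll go above the pot first.

Call:
jog_arm([
  {"offset": [15, -10, -15], "hand": 60},
  {"offset": [35, -22, -15]},
  {"offset": [37, -23, -10]},
  {"offset": [37, -23, -10]},
  {"offset": [37, -23, -5]},
  {"offset": [37, -23, -5]},
  {"offset": [37, -23, 0]},
  {"offset": [37, -23, 0]},
  {"offset": [37, -23, 0]},
  {"offset": [37, -23, 0]},
  {"offset": [37, -23, 0]},
  {"offset": [37, -23, 0]},
  {"offset": [37, -23, 0]},
  {"offset": [37, -23, 0]},
  {"offset": [20, -12, 0]},
  {"offset": [10, -9, 0]},
  {"offset": [0, 0, 0]},
  {"offset": [0, 0, 0]},
])

```text
schema error: expected keys offset, roll, hand
```

```bash
python3 - <<'E'
from h import *
im,c=snap("wrist","w1"); s=bot.state(); print(s["t"],s["eef_pos"],s["eef_rot"],s["width"]); print(c)
print(proj(c,[.579,-.17,.21]))
E
```

```text
0.15 [ 0.14162181 -0.60807105  0.23031507] [-9.14666822e-04  9.93462715e-01  1.14153385e-01 -5.23329905e-05] 0.08526585234211612
{'vertical_fov': 61.059132637892056, 'cx': 314.3611050319689, 'cy': 240.36898603106047, 'R': array([[ 0.22748683, -0.97377992, -0.0015544 ],
       [-0.92610264, -0.21684165,  0.30872899],
       [-0.30097115, -0.06879224, -0.95114878]]), 't': array([-0.62401144, -0.04084285,  0.37960166])}
[ -7382.96139971 -10946.48296695]
```

View pics/w1.png

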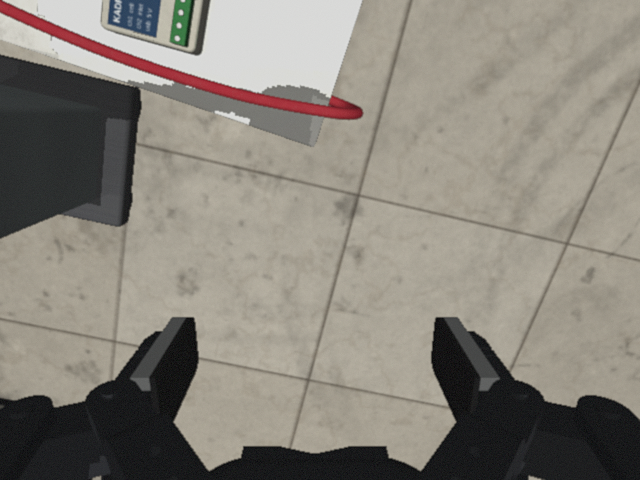

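The call was refused because every row needs all three keys, so this wrist picture is from the start pose. It shows only the floor, the bench edge and the fingers at the bottom. I'll resend with the full keys.

Call:
jog_arm([
  {"offset": [15, -10, -15], "roll": 0, "hand": 60},
  {"offset": [35, -22, -15], "roll": 0, "hand": 60},
  {"offset": [37, -23, -10], "roll": 0, "hand": 60},
  {"offset": [37, -23, -10], "roll": 0, "hand": 60},
  {"offset": [37, -23, -5], "roll": 0, "hand": 60},
  {"offset": [37, -23, -5], "roll": 0, "hand": 60},
  {"offset": [37, -23, 0], "roll": 0, "hand": 60},
  {"offset": [37, -23, 0], "roll": 0, "hand": 60},
  {"offset": [37, -23, 0], "roll": 0, "hand": 60},
  {"offset": [37, -23, 0], "roll": 0, "hand": 60},
  {"offset": [37, -23, 0], "roll": 0, "hand": 60},
  {"offset": [37, -23, 0], "roll": 0, "hand": 60},
  {"offset": [37, -23, 0], "roll": 0, "hand": 60},
  {"offset": [37, -23, 0], "roll": 0, "hand": 60},
  {"offset": [20, -12, 0], "roll": 0, "hand": 60},
  {"offset": [10, -9, 0], "roll": 0, "hand": 60},
  {"offset": [0, 0, 0], "roll": 0, "hand": 60},
  {"offset": [0, 0, 0], "roll": 0, "hand": 60},
])

```text
t: 1.95
eef_pos: [0.5766, -0.17, 0.2909]
eef_rot: [0.0, 0.993, 0.114, -0.001]
wrist_force: [-0.2, -0.7, 1.0]
width: 0.06
```

```bash
cat >> h.py <<'E'
from scipy.spatial.transform import Rotation as Ro
def tool(X=None):
    s=bot.state(); q=s["eef_rot"]; M=Ro.from_quat([q[1],q[2],q[3],q[0]]).as_matrix()
    th=np.arctan2(M[1,0],M[0,0])
    print("t",round(s["t"],2),"pos",s["eef_pos"].round(4),"yaw",th.round(4),"tilt",np.arccos(-M[2,2]).round(4),"w",round(s["width"],4),"F",s["wrist_force"].round(2),"M",s["moment"].round(3),"q",s["qpos"].round(2))
    if X is not None: print("offset mm",(M.T@(np.array(X)-s["eef_pos"])*1000).round(1))
    return M,s
E
python3 - <<'E'
from h import *
im,c=snap("wrist","w2"); tool([.579,-.17,.191])
print(proj(c,[.579,-.17,.21]))
E
```

```text
t 2.0 pos [ 0.5765 -0.1704  0.2911] yaw 0.2279 tilt 0.0011 w 0.0601 F [-0.3  -0.02 -0.6 ] M [ 0.011 -0.02  -0.056] q [-0.36  0.21  1.63 -0.    1.3   0.98]
offset mm [  2.6   0.2 100.1]
[315.00614184 246.60114052]
```

View pics/w2.png

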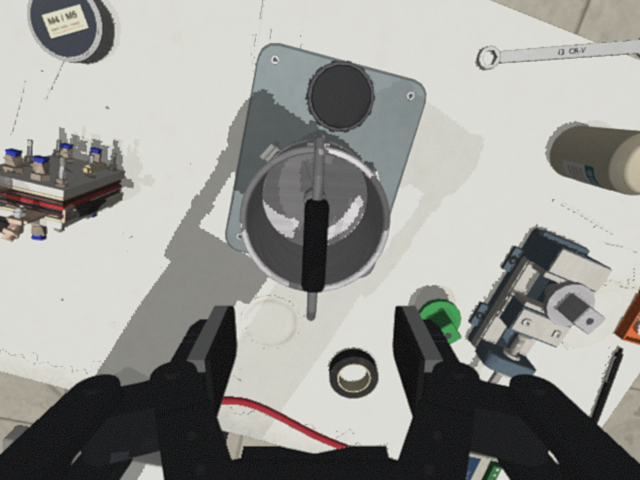

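The sleeve centre appears at (315,246) where (315,246.6) was predicted, and it lies vertical in the image, so it is aligned. I'll descend and grip.

Call:
jog_arm([
  {"offset": [1, 0, 20], "roll": 0, "hand": 60},
  {"offset": [1, 0, 25], "roll": 0, "hand": 60},
  {"offset": [0, 0, 25], "roll": 0, "hand": 60},
  {"offset": [0, 0, 20], "roll": 0, "hand": 60},
  {"offset": [0, 0, 10], "roll": 0, "hand": 40},
  {"offset": [0, 0, 0], "roll": 0, "hand": 20},
  {"offset": [0, 0, 0], "roll": 0, "hand": 5},
  {"offset": [0, 0, 0], "roll": 0, "hand": 5},
  {"offset": [0, 0, 0], "roll": 0, "hand": 5},
  {"offset": [0, 0, 0], "roll": 0, "hand": 5},
  {"offset": [0, 0, 0], "roll": 0, "hand": 5},
], grip_force=60)

```text
t: 3.1
eef_pos: [0.5802, -0.1695, 0.1925]
eef_rot: [0.001, 0.993, 0.114, 0.001]
wrist_force: [-0.1, -2.2, 1.3]
width: 0.013
```

```bash
python3 -c "
from h import *
tool([.415,-.172,.27])"
```

```text
t 3.1 pos [ 0.5802 -0.1695  0.1925] yaw 0.2291 tilt 0.0025 w 0.013 F [-0.13 -2.2   1.32] M [-0.234 -0.039  0.002] q [-0.36  0.31  1.72 -0.    1.11  0.99]
offset mm [-161.3  -35.   -77.9]
```

Call:
jog_arm([
  {"offset": [0, 0, -4], "roll": 0, "hand": 5},
  {"offset": [0, 0, -8], "roll": 0, "hand": 5},
  {"offset": [0, 0, -12], "roll": 0, "hand": 5},
  {"offset": [0, 0, -12], "roll": 0, "hand": 5},
  {"offset": [0, 0, -4], "roll": 0, "hand": 5},
  {"offset": [-6, -1, 0], "roll": 0, "hand": 5},
  {"offset": [-15, -3, 0], "roll": 0, "hand": 5},
  {"offset": [-23, -5, 0], "roll": 0, "hand": 5},
  {"offset": [-25, -6, 0], "roll": 0, "hand": 5},
  {"offset": [-25, -6, 0], "roll": 0, "hand": 5},
  {"offset": [-25, -6, 0], "roll": 0, "hand": 5},
  {"offset": [-20, -5, 0], "roll": 0, "hand": 5},
  {"offset": [-14, -2, 0], "roll": 0, "hand": 5},
  {"offset": [-7, -1, 0], "roll": 0, "hand": 5},
  {"offset": [0, 0, 0], "roll": 0, "hand": 5},
])

```text
t: 4.6
eef_pos: [0.415, -0.1713, 0.2313]
eef_rot: [0.0, 0.994, 0.114, 0.0]
wrist_force: [0.0, 0.5, -5.2]
width: 0.013
```

```bash
python3 - <<'E'
from h import *
im,c=snap("side","s2"); im,c=snap("top","t2"); tool([.415,-.172,.1245])
a=cv2.imread('pics/s2.png')[170:350,200:440]; b=cv2.imread('pics/t2.png')[160:380,260:490]
cv2.imwrite('pics/c2.png',np.hstack([cv2.resize(a,(400,300)),cv2.resize(b,(400,300))]))
E
```

```text
t 4.7 pos [ 0.4165 -0.1715  0.2317] yaw 0.2285 tilt 0.0019 w 0.0125 F [ 0.7  -0.47 -4.54] M [ 0.007 -0.014 -0.022] q [-0.49 -0.04  2.03  0.    1.15  0.85]
offset mm [ -1.8  -0.  107.2]
```

View pics/c2.png

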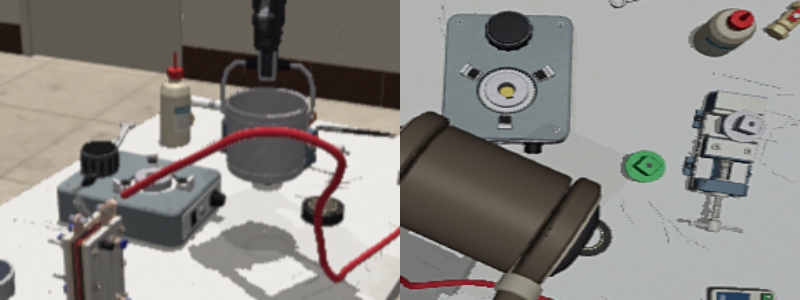

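The pot is held upright in front of the base, clear of the tape and the lead, and the hub is now uncovered. I'll lower it.

Call:
jog_arm([
  {"offset": [0, 0, 8], "roll": 0, "hand": 5},
  {"offset": [0, 0, 18], "roll": 0, "hand": 5},
  {"offset": [0, 0, 20], "roll": 0, "hand": 5},
  {"offset": [0, 0, 20], "roll": 0, "hand": 5},
  {"offset": [0, 0, 18], "roll": 0, "hand": 5},
  {"offset": [0, 0, 10], "roll": 0, "hand": 5},
  {"offset": [0, 0, 5], "roll": 0, "hand": 5},
  {"offset": [0, 0, 3], "roll": 0, "hand": 5},
  {"offset": [0, 0, 2], "roll": 0, "hand": 5},
  {"offset": [0, 0, 2], "roll": 0, "hand": 5},
  {"offset": [0, 0, 0], "roll": 0, "hand": 5},
  {"offset": [0, 0, 0], "roll": 0, "hand": 5},
])

```text
t: 5.9
eef_pos: [0.4159, -0.1714, 0.1257]
eef_rot: [0.0, 0.993, 0.114, 0.0]
wrist_force: [0.2, -0.3, -4.7]
width: 0.013
```

```bash
python3 -c "
from h import *
tool()"
```

```text
t 5.9 pos [ 0.4159 -0.1714  0.1257] yaw 0.2287 tilt 0.0009 w 0.013 F [ 0.2  -0.28 -4.67] M [-0.016 -0.011  0.004] q [-0.49  0.11  2.12  0.    0.91  0.85]
```

Call:
jog_arm([
  {"offset": [0, 0, 1], "roll": 0, "hand": 5},
  {"offset": [0, 0, 1], "roll": 0, "hand": 5},
  {"offset": [0, 0, 0], "roll": 0, "hand": 5},
  {"offset": [0, 0, 0], "roll": 0, "hand": 5},
])

```text
t: 6.3
eef_pos: [0.4161, -0.1715, 0.1244]
eef_rot: [0.0, 0.993, 0.114, 0.0]
wrist_force: [-3.3, 2.2, 5.2]
width: 0.0127
```

Call:
jog_arm([
  {"offset": [0, 0, 0], "roll": 0, "hand": 20},
  {"offset": [0, 0, 0], "roll": 0, "hand": 50},
  {"offset": [0, 0, 0], "roll": 0, "hand": 50},
  {"offset": [0, 0, 0], "roll": 0, "hand": 50},
  {"offset": [0, 0, -5], "roll": 0, "hand": 50},
  {"offset": [0, 0, -20], "roll": 0, "hand": 50},
  {"offset": [0, 0, -35], "roll": 0, "hand": 50},
  {"offset": [0, 0, -35], "roll": 0, "hand": 60},
  {"offset": [10, 2, -25], "roll": 0, "hand": 60},
  {"offset": [25, 6, -10], "roll": 0, "hand": 60},
  {"offset": [25, 6, 0], "roll": 0, "hand": 60},
  {"offset": [25, 6, 0], "roll": 0, "hand": 60},
  {"offset": [15, 3, 0], "roll": 0, "hand": 60},
  {"offset": [5, 1, 0], "roll": 0, "hand": 60},
  {"offset": [0, 0, 0], "roll": 0, "hand": 60},
  {"offset": [0, 0, 0], "roll": 0, "hand": 60},
])

```text
t: 7.9
eef_pos: [0.5225, -0.1706, 0.253]
eef_rot: [-0.0, 0.993, 0.114, -0.001]
wrist_force: [-0.0, 0.2, 0.9]
width: 0.06
```

```bash
python3 - <<'E'
from h import *
im,c=snap("wrist","w3"); tool([.53,-.44,.22])
print(proj(c,[.576,-.172,.066]),proj(c,[.53,-.44,.106]))
im=im[:,:,::-1]
p=proj(c,[.576,-.172,.066]).astype(int)
a=im[max(0,p[1]-70):p[1]+70,p[0]-70:p[0]+70]; print(p,a.shape)
cv2.imwrite('pics/c3.png',np.hstack([cv2.resize(a,None,fx=3,fy=3,interpolation=cv2.INTER_CUBIC),cv2.resize(im,(380,420))[:a.shape[0]*3]]))
E
```

```text
t 7.95 pos [ 0.5224 -0.1707  0.2531] yaw 0.2286 tilt 0.001 w 0.0604 F [ 0.07 -1.12  0.34] M [-0.035 -0.048  0.025] q [-0.39  0.14  1.79 -0.    1.21  0.95]
offset mm [-53.6 264.1  33. ]
[331.26509964 143.81802562] [653.72099792 287.47042846]
[331 143] (140, 140, 3)
```

View pics/c3.png

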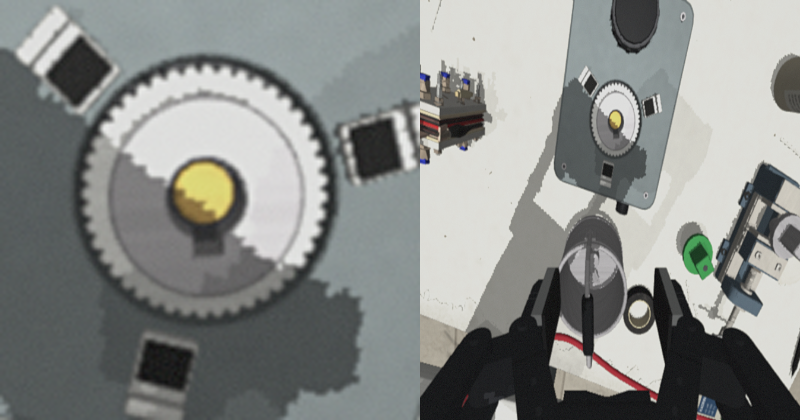

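The hub is clear: the bore centre is at crop (206,195), about full-image (329.7,138), and the keyway points down in the picture towards crop (209,253). Next I'll get the hub centre and keyway angle from these pixels, and move above the spindle at the same time.

```bash
python3 - <<'E'
from h import *
c=load("w3")
f=lambda x,y:at_z(c,261+x/3,73+y/3,.066)
a=f(206,195);
for q in [(209,253),(193,253),(225,253),(167,195),(246,195),(206,157)]:
    d=f(*q)-a; print(q,f(*q).round(4),np.hypot(*d[:2]).round(4),"ang from -x",np.arctan2(-d[1],-d[0]).round(3))
print(a); 
t=load("top0"); print("spindle",at_z(t,462.5,250.5,.104))
print("t2 hub",at_z(load("t2"),260+(507-400)*230/400,160+90*220/300,.066))
E
```

```text
(209, 253) [ 0.5657 -0.1741  0.066 ] 0.015 ang from -x 0.294
(193, 253) [ 0.5647 -0.1699  0.066 ] 0.0154 ang from -x 0.014
(225, 253) [ 0.5666 -0.1782  0.066 ] 0.0159 ang from -x 0.565
(167, 195) [ 0.5777 -0.1597  0.066 ] 0.0102 ang from -x -1.341
(246, 195) [ 0.5824 -0.1799  0.066 ] 0.0105 ang from -x 1.8
(206, 157) [ 0.5894 -0.1674  0.066 ] 0.0096 ang from -x -2.9
[ 0.58005404 -0.16970198  0.066     ]
spindle [ 0.52677475 -0.44347885  0.104     ]
t2 hub [ 0.57680337 -0.17052955  0.066     ]
```

Call:
jog_arm([
  {"offset": [-2, 8, 0], "roll": 0, "hand": 70},
  {"offset": [-5, 22, 0], "roll": 0, "hand": 70},
  {"offset": [-8, 35, 0], "roll": 0, "hand": 70},
  {"offset": [-8, 38, 0], "roll": 0, "hand": 70},
  {"offset": [-8, 40, 0], "roll": 0, "hand": 70},
  {"offset": [-8, 40, 0], "roll": 0, "hand": 70},
  {"offset": [-8, 38, 0], "roll": 0, "hand": 70},
  {"offset": [-5, 27, 0], "roll": 0, "hand": 70},
  {"offset": [-2, 13, 0], "roll": 0, "hand": 70},
  {"offset": [-45, 0, 0], "roll": 0, "hand": 70},
  {"offset": [-20, 0, 0], "roll": 0, "hand": 70},
  {"offset": [0, 0, 0], "roll": 0, "hand": 70},
  {"offset": [0, 0, 0], "roll": 0, "hand": 70},
])

```text
t: 9.25
eef_pos: [0.4667, -0.4516, 0.2538]
eef_rot: [0.0, 0.994, 0.114, 0.001]
wrist_force: [-0.2, -0.3, 0.1]
width: 0.0705
```

```bash
python3 - <<'E'
from h import *
im,c=snap("wrist","w4"); tool([.53,-.44,.22])
p=proj(c,[.528,-.44,.100]).astype(int)
im=im[:,:,::-1]
y0=max(0,p[1]-70);x0=p[0]-70
a=im[y0:y0+140,x0:x0+140]; print(p,x0,y0)
cv2.imwrite('pics/c4.png',cv2.resize(a,None,fx=4,fy=4,interpolation=cv2.INTER_CUBIC))
E
```

```text
t 9.3 pos [ 0.4673 -0.4514  0.2539] yaw 0.229 tilt 0.0016 w 0.0701 F [-0.2  -0.2  -0.68] M [-0.013 -0.022 -0.009] q [-0.84  0.34  1.55  0.    1.25  0.51]
offset mm [63.6  3.1 34. ]
[317 133] 247 63
```

View pics/c4.png

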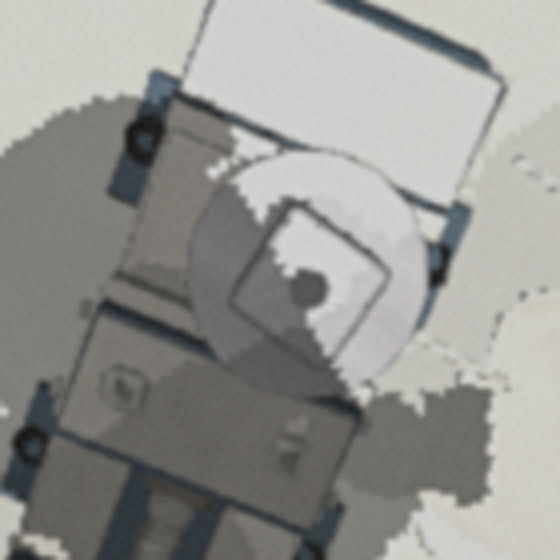

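The head corners show clearly at crop (295,203), (388,270), (327,365) and (232,298), on the round flange.

```bash
python3 - <<'E'
from h import *
c=load("w4")
P=np.array([at_z(c,247+x/4,63+y/4,.096) for x,y in[(295,203),(388,270),(327,365),(232,298)]])
ctr=P.mean(0); print(ctr.round(4))
for i in range(4):
    d=P[(i+1)%4]-P[i]; print(np.hypot(*d[:2]).round(4),"yaw mod90",((np.degrees(np.arctan2(d[1],d[0]))+45)%90-45).round(1))
fl=at_z(c,247+309/4,63+274/4,.066); print("flange c",fl.round(4))
tool([ctr[0],ctr[1],.068])
for q in[.229]: print(np.degrees(q))
E
```

```text
[ 0.5282 -0.4451  0.096 ]
0.0202 yaw mod90 -21.3
0.0198 yaw mod90 -19.6
0.0208 yaw mod90 -21.4
0.0198 yaw mod90 -21.5
flange c [ 0.5286 -0.4454  0.066 ]
t 9.3 pos [ 0.4673 -0.4514  0.2539] yaw 0.229 tilt 0.0016 w 0.0701 F [-0.2  -0.2  -0.68] M [-0.013 -0.022 -0.009] q [-0.84  0.34  1.55  0.    1.25  0.51]
offset mm [ 60.4   7.5 186. ]
13.120733508495853
```

Call:
jog_arm([
  {"offset": [10, 1, 10], "roll": 3, "hand": 50},
  {"offset": [0, 0, 20], "roll": 8, "hand": 50},
  {"offset": [0, 0, 25], "roll": 8, "hand": 50},
  {"offset": [0, 0, 20], "roll": 8, "hand": 50},
  {"offset": [0, 0, 10], "roll": 7, "hand": 50},
  {"offset": [0, 0, 0], "roll": 0, "hand": 50},
  {"offset": [0, 0, 0], "roll": 0, "hand": 50},
])

```text
t: 10.0
eef_pos: [0.4777, -0.4502, 0.1686]
eef_rot: [0.0, 0.984, -0.179, 0.0]
wrist_force: [-0.3, -0.4, 0.1]
width: 0.0502
```

```bash
python3 -c "
from h import *
tool([.5283,-.4452,.069])"
```

```text
t 10.0 pos [ 0.4777 -0.4502  0.1686] yaw -0.3608 tilt 0.0007 w 0.0502 F [-0.26 -0.41  0.1 ] M [-0.005 -0.019 -0.005] q [-0.82  0.43  1.6   0.    1.11  1.11]
offset mm [ 45.5 -22.5  99.6]
```

Call:
jog_arm([
  {"offset": [12, -6, 0], "roll": 0, "hand": 50},
  {"offset": [20, -10, 0], "roll": 0, "hand": 50},
  {"offset": [13.5, -6.5, 10], "roll": 0, "hand": 50},
  {"offset": [0, 0, 20], "roll": 0, "hand": 50},
  {"offset": [0, 0, 25], "roll": 0, "hand": 50},
  {"offset": [0, 0, 22], "roll": 0, "hand": 50},
  {"offset": [0, 0, 13], "roll": 0, "hand": 50},
  {"offset": [0, 0, 7], "roll": 0, "hand": 50},
  {"offset": [0, 0, 1], "roll": 0, "hand": 50},
  {"offset": [0, 0, 0], "roll": 0, "hand": 50},
], grip_force=60)

```text
t: 11.0
eef_pos: [0.5278, -0.4464, 0.0711]
eef_rot: [0.0, 0.983, -0.181, 0.001]
wrist_force: [-0.3, 0.2, -0.5]
width: 0.0498
```

```bash
python3 -c "
from h import *
tool([.5283,-.4452,.069])"
```

```text
t 11.0 pos [ 0.5278 -0.4464  0.0711] yaw -0.3644 tilt 0.0015 w 0.0498 F [-0.27  0.24 -0.53] M [-0.02   0.029 -0.036] q [-0.76  0.6   1.56  0.    0.98  1.17]
offset mm [ 0.  -1.3  2.1]
```

Call:
jog_arm([
  {"offset": [0, -1, 1.5], "roll": 0, "hand": 50},
  {"offset": [0, 0, 1], "roll": 0, "hand": 35},
  {"offset": [0, 0, 0], "roll": 0, "hand": 25},
  {"offset": [0, 0, 0], "roll": 0, "hand": 15},
  {"offset": [0, 0, 0], "roll": 0, "hand": 12},
  {"offset": [0, 0, 0], "roll": 0, "hand": 12},
  {"offset": [0, 0, 0], "roll": 0, "hand": 12},
  {"offset": [0, 0, 0], "roll": 0, "hand": 12},
], grip_force=70)

```text
t: 11.8
eef_pos: [0.5278, -0.4452, 0.0686]
eef_rot: [0.0, 0.983, -0.181, 0.0]
wrist_force: [-0.3, 0.5, 5.7]
width: 0.021
```

```bash
python3 -c "
from h import *
tool([.578,-.17,.16])"
```

```text
t 11.8 pos [ 0.5278 -0.4452  0.0686] yaw -0.3646 tilt 0.0008 w 0.021 F [-0.29  0.5   5.67] M [0.22  0.106 0.066] q [-0.76  0.6   1.56  0.    0.97  1.17]
offset mm [ -51.2 -275.   -91.6]
```

Call:
jog_arm([
  {"offset": [0, 0, -5], "roll": 0, "hand": 12},
  {"offset": [0, 0, -15], "roll": 0, "hand": 12},
  {"offset": [0, 0, -25], "roll": 0, "hand": 12},
  {"offset": [0, 0, -25], "roll": 0, "hand": 12},
  {"offset": [0, 0, -20], "roll": 0, "hand": 12},
  {"offset": [-1, -10, -5], "roll": 0, "hand": 12},
  {"offset": [-5, -25, 0], "roll": 0, "hand": 12},
  {"offset": [-8, -40, 0], "roll": 0, "hand": 12},
  {"offset": [-8, -40, 0], "roll": 0, "hand": 12},
  {"offset": [-8, -40, 0], "roll": 0, "hand": 12},
  {"offset": [-8, -40, 0], "roll": 0, "hand": 12},
  {"offset": [-7, -35, 0], "roll": 0, "hand": 12},
  {"offset": [-5, -30, 0], "roll": 0, "hand": 12},
  {"offset": [-1, -15, 0], "roll": -4, "hand": 12},
  {"offset": [0, 0, 0], "roll": -8, "hand": 12},
  {"offset": [0, 0, 0], "roll": -8, "hand": 12},
  {"offset": [0, 0, 0], "roll": -8, "hand": 12},
  {"offset": [0, 0, 0], "roll": -7, "hand": 12},
  {"offset": [0, 0, 0], "roll": -2.5, "hand": 12},
  {"offset": [0, 0, 0], "roll": 0, "hand": 12},
])

```text
t: 13.8
eef_pos: [0.5769, -0.1688, 0.1617]
eef_rot: [-0.001, 0.989, 0.145, -0.001]
wrist_force: [-0.1, -0.5, -1.9]
width: 0.0205
```

```bash
python3 - <<'E'
from h import *
im,c=snap("wrist","w5"); s2,c2=snap("side","s5"); tool([.579,-.17,.135])
print(proj(c,[.579,-.17,.066]),proj(c2,[.579,-.17,.066]))
p=proj(c2,[.579,-.17,.1]).astype(int)
a=cv2.resize(im[:,:,::-1],(440,330)); b=cv2.resize(s2[p[1]-60:p[1]+50,p[0]-60:p[0]+60,::-1],(360,330),interpolation=cv2.INTER_CUBIC)
cv2.imwrite('pics/c5.png',np.hstack([a,b]))
E
```

```text
t 13.9 pos [ 0.5773 -0.1691  0.1621] yaw 0.2892 tilt 0.0015 w 0.0209 F [ 0.14  0.45 -2.54] M [ 0.06  -0.03  -0.009] q [-0.36  0.34  1.75  0.    1.06  0.92]
offset mm [ 1.4  1.4 27.1]
[317.21146918 239.73462417] [292.42762348 274.75762784]
```

View pics/c5.png

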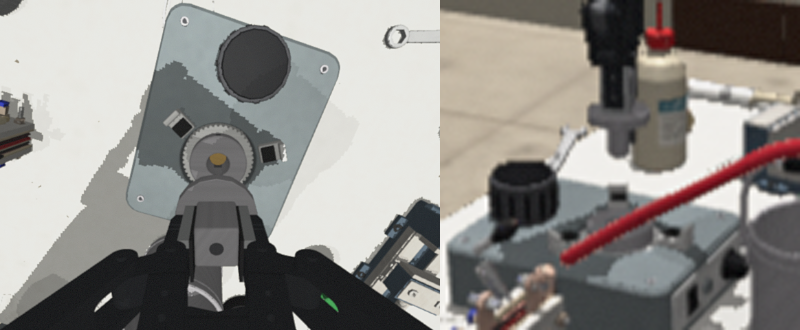

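The spindle is upright in the grip. In the wrist view the hub, with the yellow follower at about (316,233) full-res, lies just ahead of the flange. I'll check the hub centre against the follower before lowering.

```bash
python3 - <<'E'
from h import *
print("w3 follower",at_z(load("w3"),261+204/3,73+193/3,.042))
c=load("w3"); im=cv2.imread('pics/w3.png')
hsv=cv2.cvtColor(im,cv2.COLOR_BGR2HSV); m=cv2.inRange(hsv,(18,70,60),(35,255,255)); m[:100]=0;m[180:]=0;m[:,:290]=0;m[:,370:]=0
v,u=np.nonzero(m); print(len(u),u.mean(),v.mean(),u.min(),u.max(),v.min(),v.max(),at_z(c,(u.min()+u.max())/2,(v.min()+v.max())/2,.042))
# gear outer ring ellipse fit of dark/bright edge
print("gear", at_z(c,261+206/3,73+188.5/3,.06), "face",at_z(c,261+206.5/3,73+193.5/3,.066))
tool([.5795,-.170,.097])
E
```

```text
w3 follower [ 0.57904918 -0.17025415  0.042     ]
352 328.5255681818182 136.67613636363637 319 339 126 147 [ 0.57971246 -0.17009139  0.042     ]
gear [ 0.58133854 -0.1696072   0.06      ] face [ 0.58045523 -0.16973835  0.066     ]
t 13.9 pos [ 0.5773 -0.1691  0.1621] yaw 0.2892 tilt 0.0015 w 0.0209 F [ 0.14  0.45 -2.54] M [ 0.06  -0.03  -0.009] q [-0.36  0.34  1.75  0.    1.06  0.92]
offset mm [ 2.   1.5 65.1]
```

Call:
jog_arm([
  {"offset": [2.5, 1.5, 5], "roll": 0, "hand": 12},
  {"offset": [0, 0, 15], "roll": 0, "hand": 12},
  {"offset": [0, 0, 15], "roll": 0, "hand": 12},
  {"offset": [0, 0, 8], "roll": 0, "hand": 12},
  {"offset": [0, 0, 6], "roll": 0, "hand": 12},
  {"offset": [0, 0, 4], "roll": 0, "hand": 12},
  {"offset": [0, 0, 3], "roll": 0, "hand": 12},
  {"offset": [0, 0, 3], "roll": 0, "hand": 12},
  {"offset": [0, 0, 1], "roll": 0, "hand": 12},
  {"offset": [0, 0, 0], "roll": 0, "hand": 12},
])

```text
t: 14.9
eef_pos: [0.5808, -0.1706, 0.1029]
eef_rot: [0.0, 0.99, 0.144, 0.0]
wrist_force: [-0.4, 0.1, -2.1]
width: 0.0208
```

```bash
python3 -c "
from h import *
tool([.58,-.17,.0766])"
```

```text
t 14.9 pos [ 0.5808 -0.1706  0.1029] yaw 0.2899 tilt 0.0003 w 0.0208 F [-0.36  0.06 -2.14] M [-0.007  0.019 -0.028] q [-0.36  0.42  1.77 -0.    0.95  0.92]
offset mm [-0.6 -0.8 26.3]
```

Call:
jog_arm([
  {"offset": [-0.5, -0.5, 2], "roll": 0, "hand": 12},
  {"offset": [0, 0, 2], "roll": 0, "hand": 12},
  {"offset": [0, 0, 2], "roll": 0, "hand": 12},
  {"offset": [0, 0, 1], "roll": 0, "hand": 12},
  {"offset": [0, 0, 1], "roll": 0, "hand": 12},
  {"offset": [0, 0, 1], "roll": 0, "hand": 12},
  {"offset": [0, 0, 0], "roll": 0, "hand": 12},
])

```text
t: 15.6
eef_pos: [0.58, -0.1701, 0.0935]
eef_rot: [-0.0, 0.99, 0.144, -0.0]
wrist_force: [-1.2, 0.3, -2.1]
width: 0.0213
```

```bash
python3 -c "
from h import *
tool([.58,-.17,.0766])"
```

```text
t 15.6 pos [ 0.58   -0.1701  0.0935] yaw 0.2899 tilt 0.0004 w 0.0213 F [-1.24  0.28 -2.11] M [-0.023  0.075 -0.011] q [-0.36  0.43  1.78  0.    0.94  0.92]
offset mm [ 0.1 -0.1 16.9]
```

Call:
jog_arm([
  {"offset": [0, 0, 1], "roll": 0, "hand": 12},
  {"offset": [0, 0, 1], "roll": 0, "hand": 12},
  {"offset": [0, 0, 1], "roll": 0, "hand": 12},
  {"offset": [0, 0, 1], "roll": 0, "hand": 12},
  {"offset": [0, 0, 0], "roll": 0, "hand": 12},
])

```text
t: 16.1
eef_pos: [0.58, -0.1701, 0.0895]
eef_rot: [-0.0, 0.99, 0.144, -0.0]
wrist_force: [-0.5, -0.0, -2.3]
width: 0.0209
```

```bash
python3 -c "
from h import *
tool([.58,-.17,.0766])"
```

```text
t 16.1 pos [ 0.58   -0.1701  0.0895] yaw 0.2899 tilt 0.0003 w 0.0209 F [-0.47 -0.01 -2.26] M [0.014 0.189 0.022] q [-0.36  0.44  1.78  0.    0.93  0.92]
offset mm [ 0.1 -0.1 12.9]
```

The key has passed the face with no resistance, so it is in the keyway. I'll press on towards home.

Call:
jog_arm([
  {"offset": [0, 0, 2], "roll": 0, "hand": 12},
  {"offset": [0, 0, 2], "roll": 0, "hand": 12},
  {"offset": [0, 0, 2], "roll": 0, "hand": 12},
  {"offset": [0, 0, 1.5], "roll": 0, "hand": 12},
  {"offset": [0, 0, 1.5], "roll": 0, "hand": 12},
  {"offset": [0, 0, 1], "roll": 0, "hand": 12},
  {"offset": [0, 0, 0], "roll": 0, "hand": 12},
  {"offset": [0, 0, 0], "roll": 0, "hand": 12},
])

```text
t: 16.9
eef_pos: [0.5801, -0.1702, 0.0804]
eef_rot: [-0.0, 0.99, 0.144, -0.0]
wrist_force: [-4.3, 0.0, 5.2]
width: 0.0209
```

```bash
python3 -c "
from h import *
tool([.58,-.17,.0766])"
```

```text
t 16.9 pos [ 0.5801 -0.1702  0.0804] yaw 0.2899 tilt 0.0001 w 0.0209 F [-4.28  0.    5.22] M [0.204 0.715 0.02 ] q [-0.36  0.45  1.78  0.    0.91  0.92]
offset mm [-0.1 -0.2  3.8]
```

Call:
jog_arm([
  {"offset": [-0.7, 0, 1], "roll": 0, "hand": 12},
  {"offset": [-0.5, 0, 1], "roll": 0, "hand": 12},
  {"offset": [0, 0, 1], "roll": 0, "hand": 12},
  {"offset": [0, 0, 0.8], "roll": 0, "hand": 12},
  {"offset": [0, 0, 0.5], "roll": 0, "hand": 12},
  {"offset": [0, 0, 0], "roll": 0, "hand": 12},
  {"offset": [0, 0, 0], "roll": 0, "hand": 12},
])

```text
t: 17.6
eef_pos: [0.58, -0.1702, 0.0769]
eef_rot: [-0.0, 0.99, 0.144, 0.001]
wrist_force: [-3.4, 3.2, 7.7]
width: 0.0207
```

```bash
python3 -c "
from h import *
tool([.58,-.17,.0766])"
```

```text
t 17.6 pos [ 0.58   -0.1702  0.0769] yaw 0.2896 tilt 0.0021 w 0.0207 F [-3.42  3.17  7.68] M [ 0.524  0.593 -0.003] q [-0.36  0.45  1.78  0.    0.9   0.92]
offset mm [ 0.  -0.2  0.3]
```

Call:
jog_arm([
  {"offset": [0, 0, 0.5], "roll": 0, "hand": 12},
  {"offset": [0, 0, 0.5], "roll": 0, "hand": 12},
  {"offset": [0, 0, 0], "roll": 0, "hand": 12},
])

```text
t: 17.9
eef_pos: [0.5801, -0.1702, 0.0765]
eef_rot: [-0.0, 0.99, 0.144, 0.001]
wrist_force: [-3.1, 2.9, 10.4]
width: 0.0211
```

```bash
python3 -c "
from h import *
tool([.58,-.17,.0766])"
```

```text
t 17.9 pos [ 0.5801 -0.1702  0.0765] yaw 0.2896 tilt 0.002 w 0.0211 F [-3.13  2.86 10.39] M [ 0.527  0.829 -0.02 ] q [-0.36  0.45  1.78  0.    0.9   0.92]
offset mm [-0.  -0.3 -0.1]
```

Call:
jog_arm([
  {"offset": [0, 0, 1], "roll": 0, "hand": 12},
  {"offset": [0, 0, 1], "roll": 0, "hand": 12},
  {"offset": [0, 0, 0], "roll": 0, "hand": 12},
  {"offset": [0, 0, 0], "roll": 0, "hand": 12},
])

```text
t: 18.3
eef_pos: [0.5803, -0.1703, 0.0763]
eef_rot: [-0.0, 0.99, 0.144, 0.001]
wrist_force: [-7.4, 3.6, 18.5]
width: 0.0209
```

```bash
python3 - <<'E'
from h import *
tool([.58,-.17,.0766])
s2,c2=snap("side","s6"); im,c=snap("wrist","w6")
p=proj(c2,[.579,-.17,.075]).astype(int); q=proj(c2,[.415,-.17,.07]).astype(int); print(p,q)
a=cv2.resize(s2[p[1]-35:p[1]+45,p[0]-40:p[0]+70,::-1],(440,320),interpolation=cv2.INTER_CUBIC); b=cv2.resize(im[:,:,::-1],(360,320))
cv2.imwrite('pics/c6.png',np.hstack([a,b]))
E
```

```text
t 18.3 pos [ 0.5803 -0.1703  0.0763] yaw 0.2897 tilt 0.0019 w 0.0209 F [-7.37  3.62 18.5 ] M [ 0.727  1.517 -0.04 ] q [-0.36  0.45  1.78  0.    0.9   0.92]
offset mm [-0.2 -0.4 -0.3]
[292 271] [358 286]
```

View pics/c6.png

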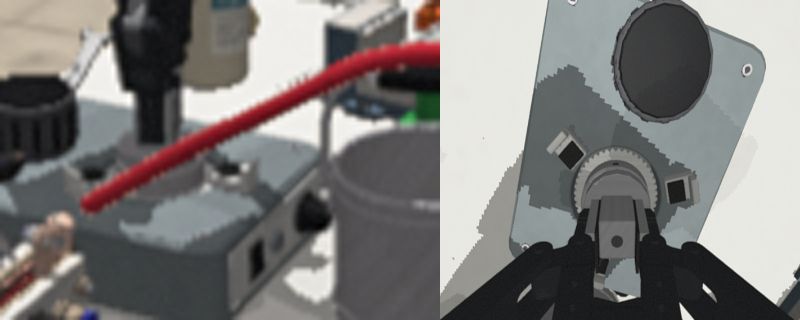

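The flange is seated on the hub at a hard stop: TCP z is 0.0763 against 0.0766 predicted. I'll ease the side load slightly, then make a final check.

Call:
jog_arm([
  {"offset": [-0.7, 0.3, 0], "roll": 0, "hand": 12},
  {"offset": [-0.7, 0.3, 0], "roll": 0, "hand": 12},
  {"offset": [0, 0, 0], "roll": 0, "hand": 12},
  {"offset": [0, 0, 0], "roll": 0, "hand": 12},
  {"offset": [0, 0, 0], "roll": 0, "hand": 12},
])

```text
t: 18.9
eef_pos: [0.5802, -0.1705, 0.0764]
eef_rot: [-0.0, 0.99, 0.144, 0.002]
wrist_force: [-3.8, 6.3, 18.9]
width: 0.0208
```

```bash
python3 - <<'E'
from h import *
tool([.58,-.17,.0766])
# pot, bottle, tape unchanged check in side view
d=cv2.absdiff(cv2.imread('pics/side0.png'),cv2.cvtColor(bot.read_camera("side"),cv2.COLOR_RGB2BGR)).max(2)
s=load("side0")
for n,X in dict(bottle=[.661,-.419,.08],tape=[.364,-.268,.01],tin=[.671,.079,.02]).items():
    u,v=proj(s,X).astype(int); print(n,u,v,d[v-8:v+8,u-8:u+8].mean().round(1))
E
```

```text
t 18.9 pos [ 0.5802 -0.1705  0.0764] yaw 0.2891 tilt 0.0044 w 0.0208 F [-3.8   6.28 18.87] M [ 1.154  1.066 -0.005] q [-0.36  0.45  1.78  0.    0.9   0.92]
offset mm [-0.  -0.5 -0.2]
bottle 307 230 34.4
tape 392 295 5.9
tin 194 336 8.4
```

```bash
python3 -c "
from h import *
bot.close_job(); tool()"
```

```text
the job is handed in; nothing more can be done
the job is handed in; nothing more can be done
```

The spindle is in the hub and held pressed home, and I handed the job in at about 18.9 s of the 67 s allowed. The hand-in gives no verdict.

- **Pot:** I lifted it straight off the base, set it on the bench in front of it at about (0.416, -0.171), and let go. It showed upright in the later pictures.
- **Spindle:** I took it by its square head and turned it about 38° to the keyway direction seen in the camera (0.29 rad from the base's -x). I then lowered it into the bore. The key went in without any searching.
- **Pressing home:** The spring force rose as expected. The flange then met a hard stop at a tool height of 0.0764 m, against 0.0766 m predicted.
- **Last check:** The push down was about 19 N with a set grip of 70 N. The tool was within about 0.5 mm of the measured hub centre, with 0.004 rad of tilt.

**What fell short:**
- A side load of about 7 N remained; my last nudge shifted its direction but did not reduce it.
- The tape and tin looked unchanged between the first and last side pictures. That comparison was no use for the bottle, because the pot stood in front of it at the start. The bottle was standing in its place in later pictures, and the arm never went near it.
- I judged that the flange is flush from the tool height and the force, not by measuring the gap directly.

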